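Cap the sample tubes and hold the reader's cam lift at its top

ROBOT

A 6-joint arm with a two-finger parallel gripper is mounted at the origin on the work surface. World frame = base frame: x ahead of the robot, y to its left, z up, the work surface at z = 0. Lengths are in m, angles in rad, forces in N, time in s.
With the tool pointing down it reaches from about 0.3 to 0.875 m from the base axis. Payload 6.4 kg.
Tool frame: the origin (TCP) lies between the finger pads; the fingertips stand ctrl.tip_extent ahead of it and the grasp point (between the pads) is the TCP (ctrl.tip_extent is the distance from the TCP to the fingertips, in m); z points along the fingers, y is the line along which they close (so a half turn about z gives the same grasp; the last joint's range is limited). The gripper opens to 85 mm and grips with 20 to 120 N. Pads are 22 mm wide; open, the fingers measure 114 mm over their backs; the gripper's body (76 mm by 85 mm) begins 54 mm behind the grasp point. The pads swing forward as they close: fully open they stand 13 mm farther back than shut.
Start: joints at [0.964, 0.181, 1.607, -0, 1.354, -0.206], TCP at [0.224, 0.529, 0.22] pointing down, gripper open.
Joint ranges: [-2.99, 2.99], [-0.89, 2.07], [0.3, 2.58], [-1.14, 4.28], [0, 2.63], [-3.12, 3.12]. Speed limits (rad/s): [2.57, 2.57, 3.01, 3.14, 3.14, 3.14].

INTERFACE

Orientations are given as a unit quaternion [w, x, y, z].
In Python, from bench import ctrl gives the robot as it stands.
- The arm moves only by the tool send_rows, never from a script. Its arguments are lists of equal length, an entry for each row: "dr": the turn, a rotation vector about the tool's x, y, z in units of 6 degrees (1.0 is 6 degrees), a list of three; "xyz": the shift along the tool's x, y, z in cm, a list of three; "jaw": the opening in per cent of the stroke, from 0 (shut) to 100 (fully open). In form: {"dr": [[wx, wy, wz], ...], "xyz": [[dx, dy, dz], ...], "jaw": [jaw, ...]}. A call has exactly 8 rows; each row is the pose to reach, as a shift and turn from the pose commanded when the call began, along the tool's axes at that moment; what a row does not reach only later rows make up. A row lasts 1/8 s, in which the tool goes at most 62.5 mm and 10.7 degrees, less where a joint would pass 70% of its speed; a pose out of reach is approached as far as the arm can. A call with a gripper value outside its range is refused whole. The fingers move at their own pace and stop on an object; the grip force is fixed at half the most. Time passes only in rows, so rows that repeat a pose let the fingers close, or fill a call up. It gives the time, the measured TCP pose, the force, the opening and the grip force at its end, in the units of the state.
- ctrl.get_obs(): the state, without advancing time (a new reading comes with each control period).
- ctrl.camera(name): name is "side" or "top"; returns the picture (400x640x3 uint8, red, green, blue); there is no depth.
- ctrl.calibration(name): a dict with "camera_matrix" (3x3 intrinsics, pixels), "world_from_camera" (4x4, takes a point from camera to world coordinates). Camera axes: x right, y up, looking along -z (the intrinsics and any distortion apply to the point x, -y, -z); pixel columns grow to the right and rows downward; lengths in m; the calibration is good to about 2 mm. A picture is of the moment at which its call begins. calibration takes no time and is no camera call.
- ctrl.hand_in(): hands the job in; it is judged then, once.
The state is a dict: "time_s": time; "q": joint angles; "dq": joint speeds; "joint_efforts": joint torques, N m; "eef_pos": TCP position; "eef_rot": TCP orientation; "wrist_force": force on the tool from outside, world axes, zero at the start; "torque": the same for the moment, N m; "opening": opening from 0.0 (shut) to 1.0 (fully open); "grasp_force": force on a finger pad.
Only numpy, scipy, OpenCV 4.12 (cv2) and the standard library are available. Lean on these libraries where they do the work, as an engineer would, in place of code of your own. Each camera call takes 0.05 s, during which the arm holds its last target. There are 200 camera calls.

TASK

The two sample tubes standing in the reader's lift plate have caps that still sit proud: with the lever left down, press both caps down until they click fully home. Then swing the cam lever by its crossbar grip up to the highest lift of the plate, which is where the lever stands straight up, and keep holding it there against its return spring: finish while still holding the lever, without letting go. Leave the bottle, the tip box and the marker where they are.

Things in the scene. Friction and masses are not known exactly. Their poses are not given: they have to be found in the camera images.
- reader: White benchtop sample reader on a black foot, 170 x 160 mm, housing 75 mm high, fixed to the bench. Origin: centre of its underside. z up; the lever is on its +y side; the display window is on its -x face. The two capped tubes stand on its line x = 0, at y = -52 mm and y = 0.
- lift_plate (a joint): Rise of the level aluminium plate (75 x 145 x 6 mm) over the housing that carries the two tubes: 0 = lowest, underside 87 mm above the bench; about 0.0116 m at the cam's highest lift. It is moved by the cam lever only.
- cap_outer_top (a point): Centre of the flat top of the round white cap farther from the lever (cap 23 mm across, 14 mm high, on a 17 mm tube). About 125 mm above the bench when proud and the lever down. Presses straight down; moves with the lift plate.
- cap_inner_top (a point): The same for the cap nearer the lever; the two caps are 52 mm apart, centre to centre.
- cap_outer (a joint): Travel of the outer cap: 0 = proud, 0.008 m = fully home. A sprung detent resists with about 8 N over the first half, then snaps it home and keeps it there. A harder push only seats it on its stop, and may sink the lift plate by up to 4 mm until the lever meets its own stop.
- cap_inner (a joint): The same for the inner cap.
- cam_lever (a joint): Lever angle about a level shaft along the reader's y: 0 = down, leaning to the reader's -x, 10 degrees above level; grows as it swings up; 1.40 rad = straight up, highest lift; beyond that the plate sinks (stop at 2.3). Spring 0.4 N m/rad and friction 0.25 N m: it stays put below 0.3 rad but springs back from the top if let go; 3 to 8 N at the grip hold it.
- lever_grip (a point): Where to pinch: the middle of the lever's crossbar, a round black bar 13 mm thick, 64 mm long, that sticks out along the reader's +y from the end of the lever arm. Clear bar: 34 mm towards the arm, 30 mm outwards. 100 mm from the shaft axis, so 70 to 155 mm above the bench. The bar turns with the lever and can turn in the grasp.
- lever_pivot (a point): Fixed point on the lever's shaft axis, level with lever_grip along the reader's y: 55 mm above the bench, 145 mm from the reader's centre to its +y. lever_grip moves on an upright circle of 100 mm radius about it.
- reagent_bottle: Bystander: loose white bottle, 52 mm across, 100 mm high. Origin: centre of its underside.
- tip_box: Bystander: loose clear box of pipette tips, 85 x 120 x 48 mm. Origin: centre of its underside.
- marker: Bystander: loose marker lying flat, 126 mm long, 14 mm thick. Origin: on its underside, 18 mm from its middle towards the white end.

How it is judged:
On the way, in this order (a step that is already met when the one before it is completed fails the run):
1. both caps are fully home while the lever is still down (value of joint each of cap_outer, cap_inner above 0.0062 m and value of joint cam_lever below 0.6 rad), for 0.2 s.
2. the lever is held at the cam's highest lift (value of joint cam_lever between 1.25 and 1.55 rad), for 0.2 s.
At the end, for the whole second after the job is handed in: Both caps at least 6.2 mm down their 8 mm travel, the lever within 0.15 rad (about 9 degrees) of straight up and at rest, and the fingers still bearing on it with more than 1 N (all of step 2 and value of joint each of cap_outer, cap_inner above 0.0062 m and velocity of joint cam_lever between -0.15 and 0.15 rad/s and contact force between cam_lever and the fingers above 1 N); the arm keeps its last pose, push and grip.
It fails at once if the bottle is shifted by more than 25 mm (distance of reagent_bottle from where it was at the start of the episode above 0.025 m).
It fails at once if the tip box is shifted by more than 25 mm (distance of tip_box from where it was at the start of the episode above 0.025 m).
It fails at once if the marker is shifted by more than 25 mm (distance of marker from where it was at the start of the episode above 0.025 m).
It also fails if it takes over 51 s, if anything falls off the work surface, if the arm or the gripper's body presses on something with over 40 N, if the wrist force passes 120 N, or if a joint passes its speed limit or range.

## Working session

There is one attempt and no reset: what is moved stays moved. The work goes in short steps, Python scripts to look and compute and a tool call to move; the robot and the scene stay as the last step left them, time stands still between calls to the robot, and variables do not carry over. Pictures are saved under pics/ and viewed, at most 13 in all, crops included, and the job is handed in when it is done.

Besides the shell and the picture viewer there is one more tool, called after "Emit:" as name(argument=value, ...) on one line, values as JSON. send_rows: Moves the arm, as the interface text tells. Its arguments: {"type":"object","properties":{"dr":{"type":"array","items":{"type":"array","items":{"type":"number"}}},"xyz":{"type":"array","items":{"type":"array","items":{"type":"number"}}},"jaw":{"type":"array","items":{"type":"number"}}},"required":["dr","xyz","jaw"]}

```bash
mkdir -p pics; python3 - <<'E'
from bench import ctrl
import cv2,numpy as np
np.set_printoptions(precision=4,suppress=True)
for n in("top","side"):
    cv2.imwrite(f"pics/{n}0.png",ctrl.camera(n)[:,:,::-1]); c=ctrl.calibration(n); print(n,c["camera_matrix"],c["world_from_camera"],[k for k in c])
print(ctrl.get_obs(),ctrl.tip_extent)
E
```

```text
top [[379.0589   0.     314.7713]
 [  0.     379.0589 204.0795]
 [  0.       0.       1.    ]] [[-0.0066  0.9989 -0.0468  0.6107]
 [-0.9994 -0.0082 -0.0345 -0.0469]
 [-0.0348  0.0465  0.9983  0.8542]
 [ 0.      0.      0.      1.    ]] ['camera_matrix', 'world_from_camera']
side [[444.8102   0.     316.2949]
 [  0.     444.8102 196.5064]
 [  0.       0.       1.    ]] [[ 0.7851  0.3141 -0.5339  0.1749]
 [-0.6194  0.3876 -0.6827 -0.6582]
 [-0.0075  0.8667  0.4988  0.5471]
 [ 0.      0.      0.      1.    ]] ['camera_matrix', 'world_from_camera']
{'time_s': 0.1, 'q': array([ 0.9637,  0.1815,  1.6079, -0.    ,  1.3538, -0.2063]), 'dq': array([-0.0005, -0.0026, -0.0022,  0.0008, -0.0019,  0.0003]), 'joint_efforts': array([  0.0009, -44.5881, -35.224 ,  -0.0002,   0.0041,  -0.    ]), 'eef_pos': array([0.224 , 0.529 , 0.2197]), 'eef_rot': array([-0.0003,  0.1991,  0.98  , -0.0007]), 'wrist_force': array([-0.1319, -0.1012, -0.898 ]), 'torque': array([-0.0141, -0.039 ,  0.0305]), 'grasp_force': 0.0, 'opening': 0.9988456866706766} 0.019
```

View pics/top0.png

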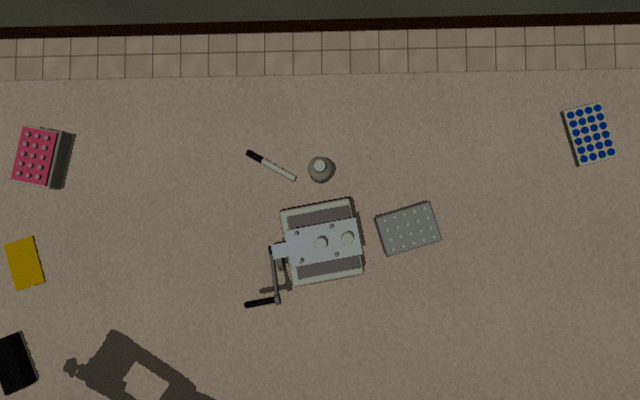

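View pics/side0.png

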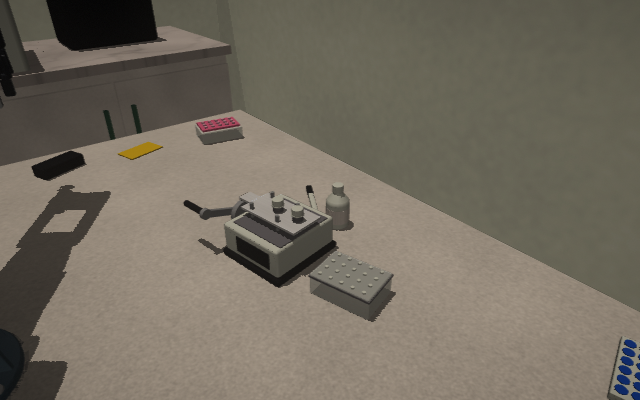

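The top view shows the caps near (320,242) (inner) and (347,238) (outer). The crossbar runs from (246,304) to (278,299). I'll zoom in to refine these.

```bash
python3 - <<'E'
import cv2,numpy as np
a=cv2.imread("pics/top0.png")[190:315,235:375]; b=cv2.imread("pics/side0.png")[180:260,175:335]
a=cv2.resize(a,None,fx=4,fy=4,interpolation=2); b=cv2.resize(b,None,fx=4,fy=4,interpolation=2)
cv2.imwrite("pics/ca.png",cv2.convertScaleAbs(a,alpha=1.3)); cv2.imwrite("pics/cb.png",cv2.convertScaleAbs(b,alpha=1.3))
E
```

```text
(no output)
```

View pics/ca.png

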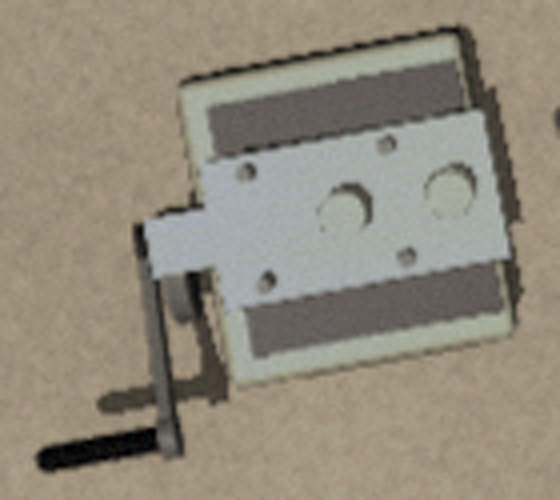

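View pics/cb.png

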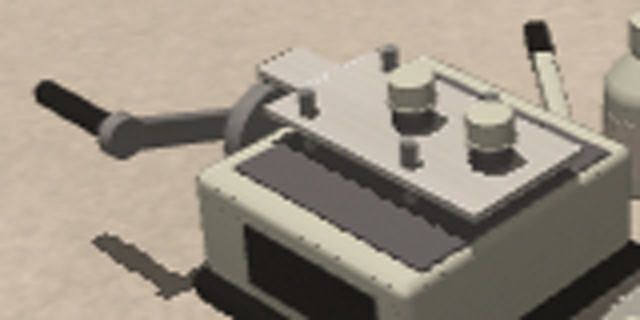

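The crops show these full-image pixels:

| Point | Top | Side |
|---|---|---|
| Inner cap top | (320.3,243.3) | (278,199) |
| Outer cap top | (347,238.3) | (297.3,209) |
| Bar outer tip | (245,305) | (185,203) |
| Bar at arm end | (275,300) | (201,212) |

```bash
cat >h.py <<'E'
from bench import ctrl
import cv2,numpy as np
from scipy.spatial.transform import Rotation as R
np.set_printoptions(precision=4,suppress=True)
def ray(n,p):
    c=ctrl.calibration(n);T=c["world_from_camera"];d=np.linalg.inv(c["camera_matrix"])@[p[0],p[1],1]
    return T[:3,3],T[:3,:3]@(d*[1,-1,-1])
def atz(n,p,z):
    o,d=ray(n,p);return o+d*(z-o[2])/d[2]
def tri(a,b):
    A=0;v=0
    for n,p in(("top",a),("side",b)):
        o,d=ray(n,p);d=d/np.linalg.norm(d);M=np.eye(3)-np.outer(d,d);A=A+M;v=v+M@o
    return np.linalg.solve(A,v)
def proj(n,X):
    c=ctrl.calibration(n);T=c["world_from_camera"];p=T[:3,:3].T@(np.asarray(X)-T[:3,3]);p=c["camera_matrix"]@(p*[1,-1,-1]);return p[:2]/p[2]
E
python3 - <<'E'
from h import *
f=lambda x,y,s:((x+.5)/4-.5+(235 if s==0 else 175),(y+.5)/4-.5+(190 if s==0 else 180))
P={'inner':((342,213),(413,77),.125),'outer':((449,194),(490,116),.125),'tip':((44,460),(42,92),.072),'arm':((160,441),(104,128),.072)}
X={}
for k,(a,b,z) in P.items():
    a=f(*a,0);b=f(*b,1);X[k]=atz('top',a,z);print(k,tri(a,b),atz('top',a,z),atz('side',b,z))
# housing corners z=.075 in top
C=[atz('top',f(*c,0),.075) for c in((182,85),(462,30),(512,330),(238,382))]
print(np.array(C),np.mean(C,0))
print(np.linalg.norm(X['inner']-X['outer']))
E
```

```text
inner [ 0.5705 -0.0317  0.1183] [ 0.5703 -0.0315  0.125 ] [ 0.5648 -0.0419  0.125 ]
outer [ 0.579  -0.0832  0.1176] [ 0.5791 -0.0827  0.125 ] [ 0.5723 -0.0932  0.125 ]
tip [0.4448 0.1205 0.0866] [0.4417 0.1237 0.072 ] [0.4534 0.1453 0.072 ]
arm [0.4534 0.0622 0.0897] [0.4514 0.0638 0.072 ] [0.4629 0.0916 0.072 ]
[[ 0.6338  0.0517  0.075 ]
 [ 0.6609 -0.0927  0.075 ]
 [ 0.5079 -0.1164  0.075 ]
 [ 0.4818  0.0233  0.075 ]] [ 0.5711 -0.0335  0.075 ]
0.05200498273927161
```

Reader origin comes out at about (0.5705,-0.0325) with a yaw of about 10°. The cap spacing is 52 mm and the housing centre agrees. I expect the grip at (0.448,0.093,0.072). Next I'll work out the moves.

```bash
cat >>h.py <<'E'
O=np.array([.5705,-.0325,0]);W=R.from_euler('z',10.1,degrees=True)
def reader(x,y,z): return O+W.apply([x,y,z])
def delta(t,o=None):
    o=o or ctrl.get_obs();q=o['eef_rot'];r=R.from_quat(q[[1,2,3,0]])
    c=[]
    for s in(1,-1):   # tool z down, tool y = +-reader x
        y=W.apply([s,0,0]);z=np.array([0,0,-1.]);g=R.from_matrix(np.c_[np.cross(y,z),y,z]);c.append((r.inv()*g).as_rotvec(True)/6)
    d=min(c,key=np.linalg.norm)
    print('target',t,'xyz cm',r.inv().apply(t-o['eef_pos'])*100,'dr',d,'alt',max(c,key=np.linalg.norm))
E
python3 - <<'E'
from h import *
for y in(-.052,0,.145):delta(reader(-.0985 if y>.1 else 0,y,.2))
E
```

```text
target [ 0.5796 -0.0837  0.2   ] xyz cm [-56.647  -42.5363   2.015 ] dr [-0.0152  0.0046  9.4891] alt [ -0.0054  -0.0178 -20.5109]
target [ 0.5705 -0.0325  0.2   ] xyz cm [-53.8099 -38.1784   2.0091] dr [-0.0152  0.0046  9.4891] alt [ -0.0054  -0.0178 -20.5109]
target [0.4481 0.093  0.2   ] xyz cm [-37.6439 -31.4009   2.0038] dr [-0.0152  0.0046  9.4891] alt [ -0.0054  -0.0178 -20.5109]
```

Emit:
send_rows(dr=[[0, 0, 1.2], [0, 0, 2.4], [0, 0, 3.6], [0, 0, 4.8], [0, 0, 6.0], [0, 0, 7.2], [0, 0, 8.4], [0, 0, 9.5]], xyz=[[-5, -3.8, 0.5], [-10, -7.5, 1], [-15, -11.3, 1.5], [-20, -15, 2], [-25, -18.8, 2], [-30, -22.5, 2], [-35, -26.3, 2], [-40, -30, 2]], jaw=[0, 0, 0, 0, 0, 0, 0, 0])

```text
time_s: 1.1
eef_pos: [0.4757, 0.0959, 0.2004]
eef_rot: [-0.0, 0.644, 0.765, 0.0]
wrist_force: [0.9, -0.1, -0.0]
opening: 0.002
grasp_force: 0.0
```

```bash
python3 - <<'E'
from h import *
delta(reader(0,-.052,.165)); print(ctrl.get_obs()['q'],ctrl.tip_extent)
E
```

```text
target [ 0.5796 -0.0837  0.165 ] xyz cm [-19.4717   7.1865   3.5328] dr [ 0.0001 -0.002  -0.05  ] alt [-0.0031 -0.0001 29.95  ]
[-0.0463 -0.0033  1.8481  0.0002  1.2968 -0.2174] 0.019
```

Emit:
send_rows(dr=[[0, 0, 0], [0, 0, 0], [0, 0, 0], [0, 0, 0], [0, 0, 0], [0, 0, 0], [0, 0, 0], [0, 0, 0]], xyz=[[-4, 1.5, 0.5], [-8, 3, 1], [-12, 4.5, 1.5], [-16, 6, 2], [-19.5, 7.2, 2.5], [-19.5, 7.2, 3], [-19.5, 7.2, 3.5], [-19.5, 7.2, 3.5]], jaw=[0, 0, 0, 0, 0, 0, 0, 0])

```text
time_s: 2.1
eef_pos: [0.5791, -0.0803, 0.1648]
eef_rot: [-0.001, 0.642, 0.767, -0.0]
wrist_force: [-0.6, -0.1, -0.1]
opening: 0.002
grasp_force: 0.0
```

```bash
python3 - <<'E'
from h import *
delta(reader(0,-.052,.144)); 
a=ctrl.camera('top')[:,:,::-1][190:315,235:375]; b=ctrl.camera('side')[:,:,::-1][160:260,175:335]
a=cv2.resize(a,None,fx=3,fy=3,interpolation=2); b=cv2.resize(b,None,fx=2.34375,fy=3.75,interpolation=2)
cv2.imwrite("pics/m1.png",cv2.convertScaleAbs(np.hstack([a,b]),alpha=1.3)[:, :800])
E
```

```text
target [ 0.5796 -0.0837  0.144 ] xyz cm [-0.3427 -0.0076  2.0747] dr [-0.0139 -0.0101 -0.0002] alt [-0.0158  0.0219 29.9998]
```

View pics/m1.png

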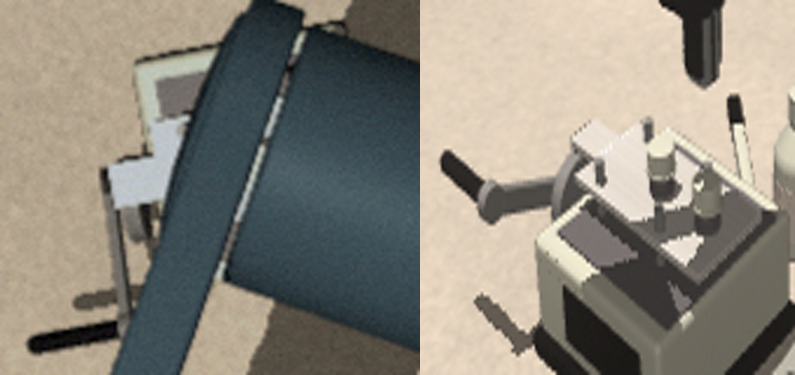

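The side view shows the fingertip at about (297,183), directly above the outer cap (298,206). I'll check this against the side calibration.

```bash
python3 - <<'E'
from h import *
p=ctrl.get_obs()['eef_pos'];print(p,proj('side',p-[0,0,.019]),'seen 296.6 182.7')
for n,X in(('outer',reader(0,-.052,.125)),('inner',reader(0,0,.125)),('grip',reader(-.0985,.145,.0724))):print(n,X,proj('side',X),proj('top',X))
E
```

```text
[ 0.5798 -0.0806  0.1656] [296.0271 194.3248] seen 296.6 182.7
outer [ 0.5796 -0.0837  0.125 ] [297.3047 205.2099] [347.3795 237.8745]
inner [ 0.5705 -0.0325  0.125 ] [277.6131 196.0062] [320.6597 242.7842]
grip [0.4481 0.093  0.0724] [193.4888 213.6157] [260.4393 301.5298]
```

Emit:
send_rows(dr=[[0, 0, 0], [0, 0, 0], [0, 0, 0], [0, 0, 0], [0, 0, 0], [0, 0, 0], [0, 0, 0], [0, 0, 0]], xyz=[[0, 0, 0.3], [0, 0, 0.6], [0, 0, 0.9], [0, 0, 1.2], [0, 0, 1.4], [0, 0, 1.4], [0, 0, 1.4], [0, 0, 1.4]], jaw=[0, 0, 0, 0, 0, 0, 0, 0])

```text
time_s: 3.2
eef_pos: [0.5802, -0.0816, 0.1517]
eef_rot: [0.0, 0.643, 0.766, 0.0]
wrist_force: [-0.4, -1.1, 0.4]
opening: 0.002
grasp_force: 0.0
```

```bash
python3 - <<'E'
from h import *
b=ctrl.camera('side')[:,:,::-1][150:250,220:360]
cv2.imwrite("pics/m2.png",cv2.convertScaleAbs(cv2.resize(b,None,fx=5,fy=5,interpolation=2),alpha=1.6))
delta(reader(0,-.052,.144));p=ctrl.get_obs()['eef_pos'];print(p,proj('side',p-[0,0,.019]))
E
```

```text
target [ 0.5796 -0.0837  0.144 ] xyz cm [-0.1931 -0.0891  0.7626] dr [ 0.0021  0.0013 -0.0106] alt [ 0.0021 -0.0033 29.9894]
[ 0.5802 -0.0816  0.1516] [296.7607 201.1066]
```

View pics/m2.png

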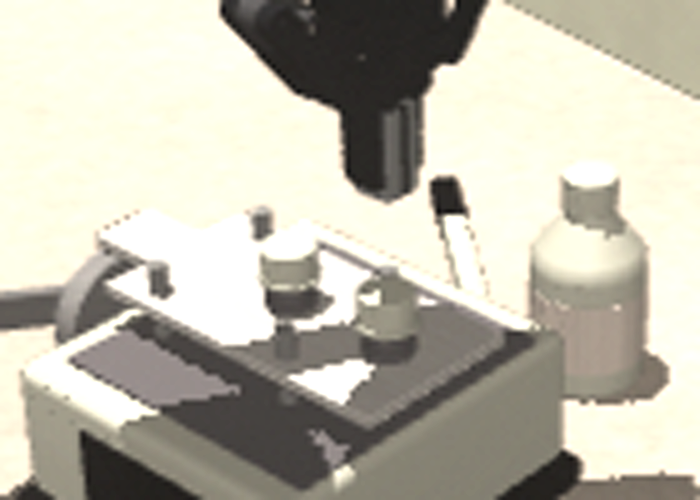

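Fingertip at (297,189), cap top at (297,207). The tip looks higher than predicted. I'll go down gently and rely on force.

Emit:
send_rows(dr=[[0, 0, 0], [0, 0, 0], [0, 0, 0], [0, 0, 0], [0, 0, 0], [0, 0, 0], [0, 0, 0], [0, 0, 0]], xyz=[[-0.1, 0, 0.2], [-0.1, 0, 0.4], [-0.1, 0, 0.6], [-0.1, 0, 0.7], [-0.1, 0, 0.8], [-0.1, 0, 0.9], [-0.1, 0, 1.0], [-0.1, 0, 1.0]], jaw=[0, 0, 0, 0, 0, 0, 0, 0])

```text
time_s: 4.25
eef_pos: [0.5802, -0.0826, 0.1414]
eef_rot: [-0.0, 0.643, 0.766, -0.0]
wrist_force: [1.5, 0.2, 0.6]
opening: 0.002
grasp_force: 0.0
```

Emit:
send_rows(dr=[[0, 0, 0], [0, 0, 0], [0, 0, 0], [0, 0, 0], [0, 0, 0], [0, 0, 0], [0, 0, 0], [0, 0, 0]], xyz=[[0, 0, 0.1], [0, 0, 0.2], [0, 0, 0.3], [0, 0, 0.4], [0, 0, 0.5], [0, 0, 0.6], [0, 0, 0.7], [0, 0, 0.7]], jaw=[0, 0, 0, 0, 0, 0, 0, 0])

```text
time_s: 5.25
eef_pos: [0.5802, -0.0826, 0.1344]
eef_rot: [-0.0, 0.643, 0.766, -0.0]
wrist_force: [-0.4, -0.3, -1.0]
opening: -0.003
grasp_force: 0.0
```

```bash
python3 - <<'E'
from h import *
b=ctrl.camera('side')[:,:,::-1][150:250,220:360]
cv2.imwrite("pics/m3.png",cv2.convertScaleAbs(cv2.resize(b,None,fx=5,fy=5,interpolation=2),alpha=1.6))
o=ctrl.get_obs();p=o['eef_pos'];print(p,proj('side',p-[0,0,.019]),o['wrist_force'])
E
```

```text
[ 0.5802 -0.0826  0.1344] [297.349  209.2831] [-0.1434 -0.6713 -0.3747]
```

View pics/m3.png

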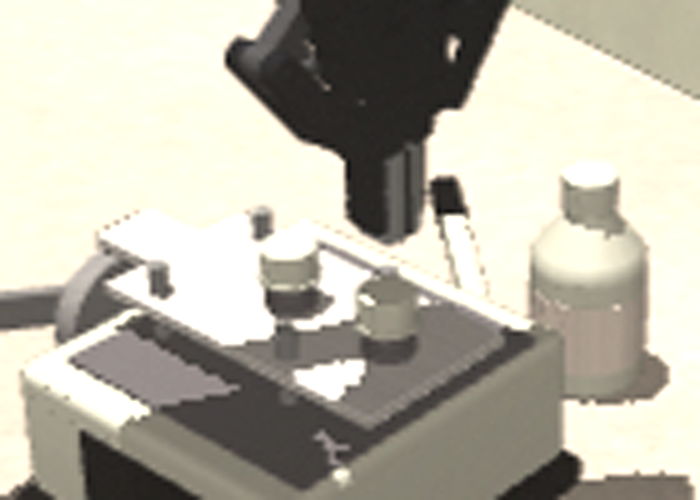

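Tip at (297,198), cap top at (297,207), and still no contact. The column is right, so the shut tip seems to reach less far than 19 mm. I'll continue gently.

Emit:
send_rows(dr=[[0, 0, 0], [0, 0, 0], [0, 0, 0], [0, 0, 0], [0, 0, 0], [0, 0, 0], [0, 0, 0], [0, 0, 0]], xyz=[[0, 0, 0.2], [0, 0, 0.4], [0, 0, 0.6], [0, 0, 0.8], [0, 0, 1.0], [0, 0, 1.1], [0, 0, 1.2], [0, 0, 1.2]], jaw=[0, 0, 0, 0, 0, 0, 0, 0])

```text
time_s: 6.3
eef_pos: [0.5802, -0.0826, 0.1224]
eef_rot: [-0.0, 0.643, 0.766, -0.0]
wrist_force: [-0.1, 0.8, -0.7]
opening: 0.002
grasp_force: 0.0
```

```bash
python3 - <<'E'
from h import *
b=ctrl.camera('side')[:,:,::-1][150:250,220:360]
a=ctrl.camera('top')[:,:,::-1]
cv2.imwrite("pics/m4.png",cv2.convertScaleAbs(np.hstack([cv2.resize(b,None,fx=3,fy=3,interpolation=2),cv2.resize(a[185:285,250:376],None,fx=3,fy=3)]),alpha=1.6))
o=ctrl.get_obs();p=o['eef_pos'];print(p,proj('side',p-[0,0,.019]),o['wrist_force'],o['q'])
E
```

```text
[ 0.5803 -0.0826  0.1226] [297.5792 214.7004] [ 0.4784 -0.5142  0.2708] [-0.3438  0.3089  1.6607 -0.      1.1718 -0.5189]
```

View pics/m4.png

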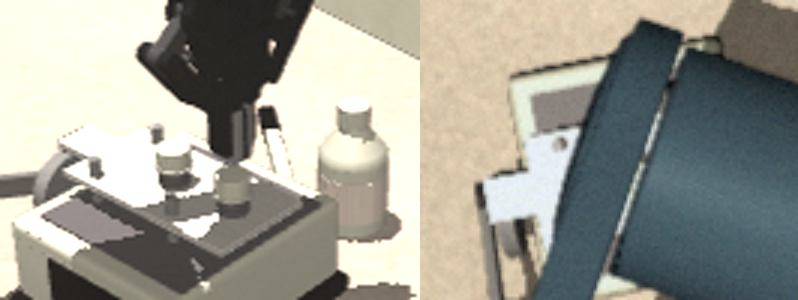

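The tip at (297,203) hides the post behind the cap, so it really is above the cap and a few mm short of it. I'll press on.

Emit:
send_rows(dr=[[0, 0, 0], [0, 0, 0], [0, 0, 0], [0, 0, 0], [0, 0, 0], [0, 0, 0], [0, 0, 0], [0, 0, 0]], xyz=[[0, 0, 0.2], [0, 0, 0.4], [0, 0, 0.5], [0, 0, 0.6], [0, 0, 0.7], [0, 0, 0.8], [0, 0, 0.9], [0, 0, 0.9]], jaw=[0, 0, 0, 0, 0, 0, 0, 0])

```text
time_s: 7.4
eef_pos: [0.5802, -0.0826, 0.1134]
eef_rot: [-0.0, 0.643, 0.766, -0.0]
wrist_force: [-0.4, -0.4, -0.6]
opening: -0.002
grasp_force: 0.0
```

```bash
python3 - <<'E'
from h import *
o=ctrl.get_obs();print(o['eef_pos'],o['wrist_force'],o['torque'])
E
```

```text
[ 0.5802 -0.0826  0.1134] [-0.4244 -0.3672 -0.5698] [ 0.0437 -0.0291  0.0112]
```

Emit:
send_rows(dr=[[0, 0, 0], [0, 0, 0], [0, 0, 0], [0, 0, 0], [0, 0, 0], [0, 0, 0], [0, 0, 0], [0, 0, 0]], xyz=[[0, 0, 0.1], [0, 0, 0.2], [0, 0, 0.3], [0, 0, 0.3], [0, 0, 0.4], [0, 0, 0.4], [0, 0, 0.5], [0, 0, 0.5]], jaw=[0, 0, 0, 0, 0, 0, 0, 0])

```text
time_s: 8.4
eef_pos: [0.5803, -0.0826, 0.1088]
eef_rot: [0.0, 0.643, 0.766, 0.0]
wrist_force: [-1.8, 0.3, 6.5]
opening: -0.003
grasp_force: 2.7
```

Contact on the cap at about z = 0.110, with 6.5 N. Pushing further.

Emit:
send_rows(dr=[[0, 0, 0], [0, 0, 0], [0, 0, 0], [0, 0, 0], [0, 0, 0], [0, 0, 0], [0, 0, 0], [0, 0, 0]], xyz=[[0, 0, 0.1], [0, 0, 0.2], [0, 0, 0.3], [0, 0, 0.4], [0, 0, 0.5], [0, 0, 0.6], [0, 0, 0.7], [0, 0, 0.7]], jaw=[0, 0, 0, 0, 0, 0, 0, 0])

```text
time_s: 9.4
eef_pos: [0.5802, -0.0825, 0.1013]
eef_rot: [-0.0, 0.643, 0.766, -0.0]
wrist_force: [0.2, 0.1, -0.2]
opening: -0.005
grasp_force: 0.0
```

Emit:
send_rows(dr=[[0, 0, 0], [0, 0, 0], [0, 0, 0], [0, 0, 0], [0, 0, 0], [0, 0, 0], [0, 0, 0], [0, 0, 0]], xyz=[[0, 0, 0.05], [0, 0, 0.1], [0, 0, 0.15], [0, 0, 0.2], [0, 0, 0.25], [0, 0, 0.3], [0, 0, 0.3], [0, 0, 0.3]], jaw=[0, 0, 0, 0, 0, 0, 0, 0])

```text
time_s: 10.4
eef_pos: [0.5804, -0.0826, 0.1002]
eef_rot: [0.0, 0.642, 0.766, -0.0]
wrist_force: [-5.3, 1.1, 12.8]
opening: 0.0
grasp_force: 6.1
```

```bash
python3 - <<'E'
from h import *
b=ctrl.camera('side')[:,:,::-1][150:250,220:360]
cv2.imwrite("pics/m5.png",cv2.convertScaleAbs(cv2.resize(b,None,fx=5,fy=5,interpolation=2),alpha=1.6))
o=ctrl.get_obs();print(o['eef_pos'],o['wrist_force'],o['torque'])
E
```

```text
[ 0.5804 -0.0827  0.1002] [-5.6457  1.6744 12.5555] [0.2878 0.9787 0.0355]
```

View pics/m5.png

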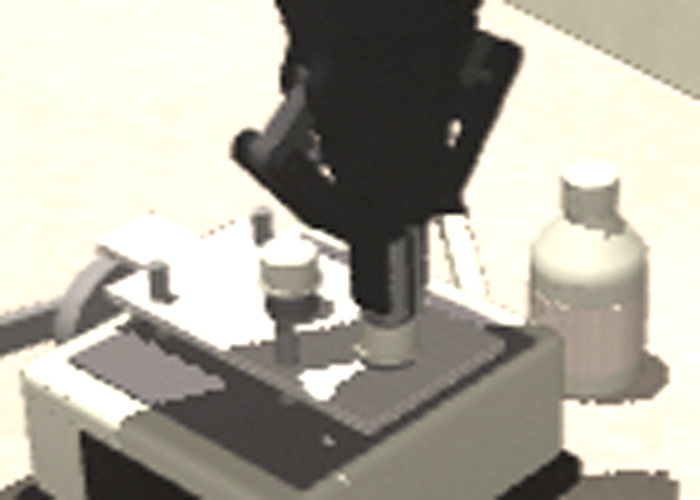

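The outer cap is home: it seated at z = 0.100 with 12.6 N. Next I'll raise, shift +52 mm along tool x and press the inner cap.

Emit:
send_rows(dr=[[0, 0, 0], [0, 0, 0], [0, 0, 0], [0, 0, 0], [0, 0, 0], [0, 0, 0], [0, 0, 0], [0, 0, 0]], xyz=[[0, 0, -1.5], [0, 0, -3], [1.5, 0, -3], [3, 0, -3], [4.5, 0, -3], [5.2, 0, -3], [5.2, 0, -2.3], [5.2, 0, -1.6]], jaw=[0, 0, 0, 0, 0, 0, 0, 0])

```text
time_s: 11.45
eef_pos: [0.5711, -0.0315, 0.1138]
eef_rot: [-0.0, 0.643, 0.766, -0.0]
wrist_force: [0.6, -0.9, 0.1]
opening: -0.003
grasp_force: 0.0
```

Emit:
send_rows(dr=[[0, 0, 0], [0, 0, 0], [0, 0, 0], [0, 0, 0], [0, 0, 0], [0, 0, 0], [0, 0, 0], [0, 0, 0]], xyz=[[0, 0, 0.2], [0, 0, 0.35], [0, 0, 0.45], [0, 0, 0.55], [0, 0, 0.6], [0, 0, 0.6], [0, 0, 0.6], [0, 0, 0.6]], jaw=[0, 0, 0, 0, 0, 0, 0, 0])

```text
time_s: 12.45
eef_pos: [0.5713, -0.0314, 0.1086]
eef_rot: [0.0, 0.643, 0.766, 0.0]
wrist_force: [0.0, 0.2, 0.4]
opening: -0.001
grasp_force: 0.5
```

Emit:
send_rows(dr=[[0, 0, 0], [0, 0, 0], [0, 0, 0], [0, 0, 0], [0, 0, 0], [0, 0, 0], [0, 0, 0], [0, 0, 0]], xyz=[[0, 0, 0.2], [0, 0, 0.4], [0, 0, 0.6], [0, 0, 0.8], [0, 0, 0.9], [0, 0, 1.0], [0, 0, 1.05], [0, 0, 1.05]], jaw=[0, 0, 0, 0, 0, 0, 0, 0])

```text
time_s: 13.45
eef_pos: [0.5712, -0.0313, 0.1002]
eef_rot: [0.0, 0.642, 0.766, -0.0]
wrist_force: [-8.2, 1.6, 17.5]
opening: 0.003
grasp_force: 9.2
```

Both caps are seated, at the same height and with a firm stop. Now the lever: raise, travel to the grip with the jaws open, and descend.

Emit:
send_rows(dr=[[0, 0, 0], [0, 0, 0], [0, 0, 0], [0, 0, 0], [0, 0, 0], [0, 0, 0], [0, 0, 0], [0, 0, 0]], xyz=[[0, 0, -2], [0, 0, -5], [3, -2, -6], [6, -4, -6], [9, -6, -6], [12, -8, -6], [14.4, -9.9, -6], [14.4, -9.9, -6]], jaw=[0, 0, 30, 70, 100, 100, 100, 100])

```text
time_s: 14.45
eef_pos: [0.4472, 0.0943, 0.1577]
eef_rot: [-0.0, 0.642, 0.767, -0.0]
wrist_force: [-0.0, -0.4, 0.7]
opening: 1.001
grasp_force: 0.0
```

Emit:
send_rows(dr=[[0, 0, 0], [0, 0, 0], [0, 0, 0], [0, 0, 0], [0, 0, 0], [0, 0, 0], [0, 0, 0], [0, 0, 0]], xyz=[[0, 0, 1.5], [0, 0, 3], [0, 0, 4.5], [0, 0, 6], [0, 0, 7], [0, 0, 8], [0, 0, 8.5], [0, 0, 8.5]], jaw=[100, 100, 100, 100, 100, 100, 100, 100])

```text
time_s: 15.45
eef_pos: [0.4485, 0.0932, 0.0728]
eef_rot: [-0.0, 0.642, 0.766, -0.0]
wrist_force: [-0.5, 1.1, 0.9]
opening: 0.999
grasp_force: 0.0
```

```bash
python3 - <<'E'
from h import *
b=ctrl.camera('side')[:,:,::-1][150:250,150:290]
cv2.imwrite("pics/m6.png",cv2.convertScaleAbs(cv2.resize(b,None,fx=5,fy=5,interpolation=2),alpha=1.6))
o=ctrl.get_obs();print(o['eef_pos'],o['wrist_force'],o['torque'],o['q']);delta(reader(-.0985,.145,.045))
E
```

```text
[0.4488 0.0932 0.0731] [0.3508 0.2958 0.2297] [-0.0016  0.0128  0.0453] [-0.0552  0.1195  2.011  -0.      1.0108 -0.2304]
target [0.4481 0.093  0.045 ] xyz cm [-0.0083 -0.0698  2.815 ] dr [ 0.0027  0.0008 -0.0098] alt [ 0.0012 -0.0043 29.9902]
```

View pics/m6.png

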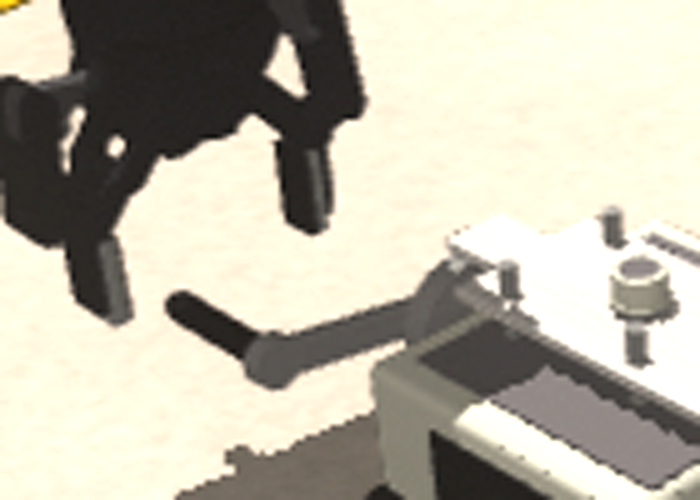

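The inner cap is home. The open tips, at (118,320) and (312,228) in the crop, straddle the bar middle (210,325) but sit about 20 mm above it. I'll descend 28 mm and close.

Emit:
send_rows(dr=[[0, 0, 0], [0, 0, 0], [0, 0, 0], [0, 0, 0], [0, 0, 0], [0, 0, 0], [0, 0, 0], [0, 0, 0]], xyz=[[0, 0, 0.7], [0, 0, 1.4], [0, 0, 2.1], [0, 0, 2.8], [0, 0, 2.8], [0, 0, 2.8], [0, 0, 2.8], [0, 0, 2.8]], jaw=[100, 100, 100, 100, 70, 40, 20, 0])

```text
time_s: 16.5
eef_pos: [0.4458, 0.0929, 0.0447]
eef_rot: [-0.002, 0.642, 0.767, -0.002]
wrist_force: [-25.4, -7.4, 18.5]
opening: 0.149
grasp_force: 13.3
```

Emit:
send_rows(dr=[[0, 0, 0], [0, 0, 0], [0, 0, 0], [0, 0, 0], [0, 0, 0], [0, 0, 0], [0, 0, 0], [0, 0, 0]], xyz=[[0, 0, 0], [0, 0, 0], [0, 0, 0], [0, 0, 0], [0, 0, 0], [0, 0, 0], [0, 0, 0], [0, 0, 0]], jaw=[0, 0, 0, 0, 0, 0, 0, 0])

```text
time_s: 17.5
eef_pos: [0.4456, 0.0928, 0.0449]
eef_rot: [-0.002, 0.642, 0.767, -0.003]
wrist_force: [-13.0, -4.3, 12.6]
opening: 0.128
grasp_force: 58.5
```

The bar is held (opening 0.128, 58 N). Swinging along the arc, first half.

Emit:
send_rows(dr=[[0, 0, 0], [0, 0, 0], [0, 0, 0], [0, 0, 0], [0, 0, 0], [0, 0, 0], [0, 0, 0], [0, 0, 0]], xyz=[[0.2, 0.2, -0.85], [0, 0.45, -1.7], [0, 0.8, -2.5], [0, 1.2, -3.25], [0, 1.65, -4.0], [0, 2.2, -4.7], [0, 2.8, -5.35], [0, 2.8, -5.35]], jaw=[0, 0, 0, 0, 0, 0, 0, 0])

```text
time_s: 18.5
eef_pos: [0.4681, 0.0971, 0.0965]
eef_rot: [-0.006, 0.642, 0.767, -0.007]
wrist_force: [-25.9, -8.1, 16.7]
opening: 0.125
grasp_force: 59.2
```

The lever is following, but the command pulls inward. From the measured poses the true pivot is about 3 mm further to −x and 2 mm higher, so I'll correct the arc.

Emit:
send_rows(dr=[[0, 0, 0], [0, 0, 0], [0, 0, 0], [0, 0, 0], [0, 0, 0], [0, 0, 0], [0, 0, 0], [0, 0, 0]], xyz=[[0, 0.1, -0.5], [0, 0.4, -0.9], [0, 1.0, -1.3], [0, 1.7, -1.8], [0, 2.5, -2.2], [0, 3.3, -2.5], [0, 4.1, -2.8], [0, 4.1, -2.8]], jaw=[0, 0, 0, 0, 0, 0, 0, 0])

```text
time_s: 19.5
eef_pos: [0.5141, 0.1054, 0.1283]
eef_rot: [-0.002, 0.642, 0.767, -0.002]
wrist_force: [-16.6, -0.6, 23.3]
opening: 0.121
grasp_force: 61.0
```

```bash
cat >>h.py <<'E'
def where():
    o=ctrl.get_obs();p=W.inv().apply(o['eef_pos']-O);print(p,W.inv().apply(o['wrist_force']),o['torque'],o['opening'],o['grasp_force'],'tilt',R.from_quat(o['eef_rot'][[1,2,3,0]]).as_matrix()[:,2])
    for px,pz in((0,.0274),(-.003,.0295)):print('phi',np.degrees(np.arctan2(p[2]-pz,px-p[0])),'r',np.hypot(p[2]-pz,px-p[0]))
E
python3 -c "
from h import *
where()"
```

```text
[-0.0314  0.1457  0.1283] [-16.4886   2.3125  23.3178] [-0.228   3.3069  0.1587] 0.12076521746294629 60.97426414489746 tilt [-0.0062 -0.0004 -1.    ]
phi 72.72086908682107 r 0.10566076092352193
phi 73.9700453545509 r 0.10278888336842361
```

Refitting the three grasp points gives an angle of about 72.6°. The remaining move is roughly +30 mm in tool y and −6.5 mm in tool z.

Emit:
send_rows(dr=[[0, 0, 0], [0, 0, 0], [0, 0, 0], [0, 0, 0], [0, 0, 0], [0, 0, 0], [0, 0, 0], [0, 0, 0]], xyz=[[0, 0.4, -0.3], [0, 0.9, -0.45], [0, 1.4, -0.55], [0, 1.9, -0.6], [0, 2.5, -0.65], [0, 3.0, -0.65], [0, 3.0, -0.65], [0, 3.0, -0.65]], jaw=[0, 0, 0, 0, 0, 0, 0, 0])

```text
time_s: 20.5
eef_pos: [0.5446, 0.1109, 0.1337]
eef_rot: [-0.001, 0.642, 0.767, -0.001]
wrist_force: [-8.6, 1.2, 9.8]
opening: 0.121
grasp_force: 61.0
```

```bash
python3 -c "
from h import *
where()
for n in('side','top'):
  b=ctrl.camera(n)[:,:,::-1]
  if n=='side': s=cv2.resize(b[140:240,150:290],None,fx=5,fy=5,interpolation=2)
cv2.imwrite('pics/m7.png',cv2.convertScaleAbs(s,alpha=1.6))
"
```

```text
[-0.0004  0.1458  0.1337] [-8.2352  2.6351  9.7567] [0.0789 1.5298 0.1055] 0.12072367204051523 61.00627362728119 tilt [-0.0032  0.0004 -1.    ]
phi 89.81018584683083 r 0.10628936377634246
phi 91.45581413893451 r 0.1042224219304339
```

View pics/m7.png

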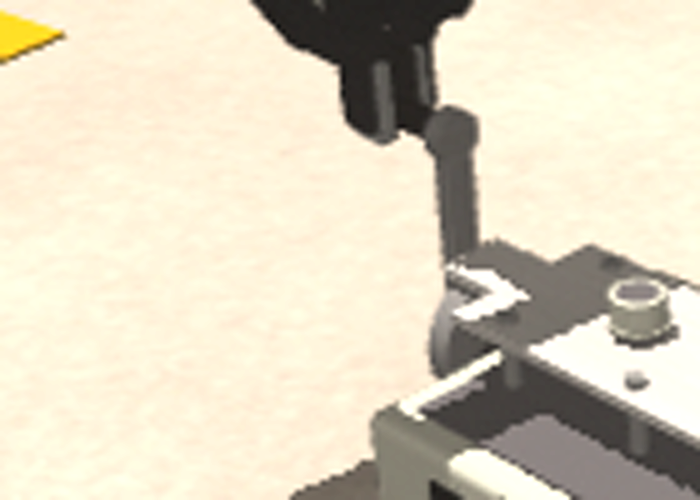

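The lever arm stands upright from hub (453,130) to base (460,270) in the crop. The plate is raised and the bar is held with 61 N. I'll check verticality and let it settle for a second.

Emit:
send_rows(dr=[[0, 0, 0], [0, 0, 0], [0, 0, 0], [0, 0, 0], [0, 0, 0], [0, 0, 0], [0, 0, 0], [0, 0, 0]], xyz=[[0, 0, 0], [0, 0, 0], [0, 0, 0], [0, 0, 0], [0, 0, 0], [0, 0, 0], [0, 0, 0], [0, 0, 0]], jaw=[0, 0, 0, 0, 0, 0, 0, 0])

```text
time_s: 21.6
eef_pos: [0.5446, 0.1109, 0.1337]
eef_rot: [-0.001, 0.642, 0.766, -0.001]
wrist_force: [-7.6, 1.2, 9.4]
opening: 0.121
grasp_force: 61.0
```

```bash
python3 -c "
from h import *
where()
for x in(-.01,0,.01):
  for z in(.155,.085): print(x,z,(proj('side',reader(x*(z-.055)/.1,.111,z))-[150,140])*5+2)
"
```

```text
[-0.0004  0.1458  0.1337] [-7.3215  2.5111  9.4041] [0.1076 1.5265 0.1047] 0.12141074992739298 60.99521219730377 tilt [-0.0031  0.0004 -1.    ]
phi 89.80761236352431 r 0.10627789502722561
phi 91.45337177543023 r 0.10421082081362505
-0.01 0.155 [425.2984 136.3323]
-0.01 0.085 [454.9484 281.1963]
0 0.155 [444.6785 128.0573]
0 0.085 [460.4834 278.5061]
0.01 0.155 [463.7822 119.9002]
0.01 0.085 [465.9954 275.8271]
```

```bash
python3 -c "
from bench import ctrl
print(ctrl.hand_in())"
```

```text
the job is handed in; nothing more can be done
None
```

I handed the job in with both caps pressed home and the gripper still holding the lever upright, measured within about 4° of vertical; the bottle, tip box and marker were never approached, and the hand-in returned no verdict.

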